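Hold a bayonet cleanout lid at its vent mark

ROBOT

A 6-joint arm with a two-finger parallel gripper is mounted at the origin on the work surface. World frame = base frame: x ahead of the robot, y to its left, z up, the work surface at z = 0. Lengths are in mm, angles in rad, forces in N, time in s.
With the tool pointing down it reaches from about 325 to 775 mm from the base axis. Payload 9.3 kg.
Tool frame: the origin (TCP) lies at the very end of the fingers, on their centre line; the grasp point (between the pads) lies bot.pinch_z behind it (bot.pinch_z is the distance from the TCP to the grasp point, in mm); z points along the fingers, x is the direction in which the jaws open and shut, and the axes are right-handed (so a half turn about z gives the same grasp; the last joint's range is limited). The gripper opens to 85 mm and grips with 20 to 120 N. Pads are 22 mm wide; open, the fingers measure 114 mm over their backs; the gripper's body (76 mm by 85 mm) begins 54 mm behind the grasp point. The pads swing forward as they close: fully open they stand 13 mm farther back than shut.
Start: joints at [-1.499, 0.259, 0.021, 1.334, 0, 1.418], TCP at [122.594, -536.16, 193.979] pointing down, gripper open.
Joint ranges: [-3.04, 3.04], [-0.91, 1.82], [-1.04, 1.36], [-1.92, 1.95], [-1.52, 1.45], [-3.14, 3.14]. Speed limits (rad/s): [2.22, 2.22, 2.79, 3.14, 3.14, 3.14].

INTERFACE

Orientations are given as a rotation vector (axis times angle).
In Python, from bench import bot, capture, calibration gives the robot as it stands.
- The arm moves only by the tool move_arm, never from a script. Its argument "targets" is a list of rows, each a list of 7 numbers: the shift along the tool's x, y, z in cm, then the turn, a rotation vector about the tool's x, y, z in degrees, then the finger opening in cm, from 0 to 8.54. A call has 1 to 12 rows; each row shifts and turns the commanded pose from where the row before left it, along the tool's axes as they then stand; what a row does not reach is not made up. A row lasts 1/10 s, in which the tool goes at most 50 mm and 8.59 degrees, less where a joint would pass 70% of its speed; a pose out of reach is approached as far as the arm can. A call is refused whole if a number of a shift passes 5 or a number of a turn 8.59, either way. A call with a gripper value outside its range is refused whole. The fingers move at their own pace and stop on an object; "squeeze" is the grip in N (left out, the last holds). Time passes only in rows, so rows that do not move let the fingers close. It gives the time, the measured TCP pose, the force and the opening at its end, in the units of the state.
- bot.read_state(): the state, without advancing time (a new reading comes with each control period).
- capture(name): name is "scene" or "top" or "wrist"; returns (picture, depth): 400x640x3 uint8, red, green, blue; 400x640 float32, mm along the optical axis (not along the pixel's ray), 0 where there is no reading.
- calibration(name): a dict with "camera_matrix" (3x3 intrinsics, pixels), "position" and "rotation" of the camera in the world; the wrist camera has in their place "mount" (4x4, takes a point from camera to tool coordinates, whose origin is the TCP and whose axes are the tool frame's). Camera axes: x right, y down, z forward; pixel columns grow to the right and rows downward; lengths in mm; the calibration is good to about 2 mm. A picture is of the moment at which its call begins: read the wrist's pose just before it. calibration takes no time and is no camera call.
- bot.close_job(): hands the job in, once; it reports no verdict.
The state is a dict: "time": time; "qpos": joint angles; "qvel": joint speeds; "tau": joint torques, N m; "eef_pos": TCP position; "eef_rot": TCP orientation; "wrist_force": force on the tool from outside, world axes, zero at the start; "ft_torque": the same for the moment, N m; "opening": finger opening in mm.
Only numpy, scipy, OpenCV 4.12 (cv2) and the standard library are available. Lean on these libraries where they do the work, as an engineer would, in place of code of your own. Each camera call takes 0.05 s, during which the arm holds its last target.

TASK

Fit the loose bayonet lid (the black one with the bar grip on top) into the mouth of the upright cleanout fitting bolted to the counter: pass its two lugs down through the two notches until the lid sits flat on the rim, then turn it clockwise, seen from above, to the vent mark half-way to lock (45 degrees from where it went in). Stop before the lock clicks, which must never happen; a spring turns the lid back if you let go, so finish still gripping it there. Leave the other stock alone.

Things in the scene. Friction and masses are not known exactly. Their poses are not given: they have to be found in the camera images.
- lid: Loose black plastic bayonet lid, 90 to 175 g, standing upright on its stem. Origin: centre of the stem's underside, z up. Stem 58 mm diameter, 28 mm long, lowest 6 mm tapered to 50 mm; on it a disc 90 mm diameter, 6 mm thick (28 to 34 mm up); on that a bar grip along the lid's x, 62 mm long, 18 mm wide (y), 34 to 68 mm up. Same after a half turn.
- lug (a point): Tip of one of the lid's two lugs (12 mm above the lid's origin, 38 mm out along its +x; the other is opposite, along -x). Lugs stick out of the stem to 38 mm from the axis, 16 mm wide (y), 11 mm tall (6.5 to 17.5 mm up). The bar grip and small raised pointers on the disc point along the lugs.
- grip (a point): Point on the lid's axis in the bar grip, 58 mm above the lid's origin (10 mm below the bar's top): a good height to grip, the fingers closing along the lid's y.
- fitting: White plastic cleanout fitting fixed to the counter: a round cup 96 mm diameter, rim 105 mm high, on a foot 132 mm diameter, 12 mm thick. Origin: centre of the foot's underside, z up. The two entry notches lie along its +x and -x. Ribs outside the rim: one at each notch (entry), a longer one 45 degrees clockwise (vent, half-way), a close pair at 90 degrees (lock).
- mouth (a point): Centre of the mouth at rim height, axes as the fitting's. Mouth 64 mm diameter through an inward flange 8 mm thick; notches 22 mm wide (y), reaching 42 mm from the axis. For entry lid x and fitting x are parallel (either way round). Seated, the disc rests on the rim, the lid's origin 28 mm below this point; turned, the lugs have 2.5 mm of up-down play under the flange.
- carrier (a joint): Steel ring inside the fitting with two dogs that the lid's lugs push round, rad: 0 at rest, grows clockwise seen from above, spring back to 0 (0.05 N m at 0, about 0.1 N m at the vent mark). It has about 0.1 rad of play: with the lid turned 0.79 rad (45 degrees) it reads about 0.65 to 0.75. The lock counts as clicked from 1.3; the stop is at 1.6.
- click (a joint): Small spring ball inside the fitting's wall, m: 0 at rest; a lug pushes it outward (more than 0.001) when the lid is turned about 75 degrees or more, which is the lock click. It must stay near 0.
- coupling: Bystander: loose black pipe coupling, an open tube 68 mm diameter, 60 mm tall, standing on end. Origin: centre of its underside.
- slip_cap: Bystander: loose plain black cap, a solid 72 mm diameter, 42 mm tall disc with no bar and no lugs. Origin: centre of its underside.
Mind the look-alikes: they are no part of the job. Leave any brown look-alike of the lid alone. Of the things shaped like the fitting, the white one is meant.

How it is judged:
By the outcome, as a careful person would: the job done as asked, in the order asked, and still so for the second after the job is handed in, while the arm keeps its last pose, push and grip.
It also fails if it takes over 45 s, if anything falls off the work surface, if the arm or the gripper's body presses on something with over 40 N, if the wrist force passes 120 N, or if a joint passes its speed limit or range.

## Working session

There is one attempt and no reset: what is moved stays moved. The work goes in short steps, Python scripts to look and compute and a tool call to move; the robot and the scene stay as the last step left them, time stands still between calls to the robot, and variables do not carry over. Pictures are saved under pics/ and viewed, and the job is handed in when it is done.

Besides the shell and the picture viewer there is one more tool, called after "Request:" as a command line: name --pt "numbers of a row" for each row, then --argument value for the rest. move_arm: Moves the arm, as the interface text tells. Its arguments: {"type":"object","properties":{"targets":{"type":"array"},"squeeze":{"type":"number"}},"required":["targets"]}

```bash
mkdir -p pics; ls; python3 - <<'E'
from bench import bot,capture,calibration
import cv2,numpy as np
for n in ("scene","top"):
    p,d=capture(n); cv2.imwrite(f"pics/{n}0.png",cv2.cvtColor(p,cv2.COLOR_RGB2BGR)); np.save(f"pics/{n}0.npy",d)
    c=calibration(n); print(n,c)
print(calibration("wrist")); print(bot.read_state(), bot.pinch_z)
E
```

```text
pics
scene {'camera_matrix': array([[361.26996336,   0.        , 318.07247931],
       [  0.        , 361.26996336, 196.92924353],
       [  0.        ,   0.        ,   1.        ]]), 'position': array([ 943.94162813, -198.27673808,  798.84191971]), 'rotation': array([-2.14843191, -1.43745597,  0.47325   ])}
top {'camera_matrix': array([[422.12603878,   0.        , 316.90007829],
       [  0.        , 422.12603878, 195.8123497 ],
       [  0.        ,   0.        ,   1.        ]]), 'position': array([ 3.69948726e+02, -7.04376646e-01,  9.91094312e+02]), 'rotation': array([-2.17477865,  2.18561012, -0.11436283])}
{'camera_matrix': array([[276.18134735,   0.        , 324.01239535],
       [  0.        , 276.18134735, 203.28989235],
       [  0.        ,   0.        ,   1.        ]]), 'mount': array([[ 9.99999597e-01, -8.57622795e-04, -2.63742323e-04,
         4.41194555e-02],
       [ 8.96703615e-04,  9.65586451e-01,  2.60080761e-01,
        -6.60213333e+01],
       [ 3.16148245e-05, -2.60080893e-01,  9.65586831e-01,
        -1.79369248e+02],
       [ 0.00000000e+00,  0.00000000e+00,  0.00000000e+00,
         1.00000000e+00]])}
{'time': 0.1, 'qpos': array([-1.49860617e+00,  2.59145284e-01,  2.08300628e-02,  1.33370252e+00,
        4.05997968e-05,  1.41820917e+00]), 'qvel': array([ 0.00031258, -0.00146382,  0.00266866,  0.00066178, -0.00061856,
       -0.00028606]), 'tau': array([ 4.20090117e-03, -5.56698811e+01,  3.45066977e+01,  1.17356380e-02,
       -3.30177381e-04,  9.61136664e-06]), 'eef_pos': array([ 122.58297606, -535.85992735,  193.41856333]), 'eef_rot': array([-2.45584236e+00,  1.95771007e+00,  1.25379147e-03]), 'wrist_force': array([-0.8960164 , -0.07790902,  0.08607095]), 'ft_torque': array([-0.00121856, -0.03639827,  0.02547345]), 'opening': 85.06539380617772} 18.700000000000003
```

View pics/scene0.png

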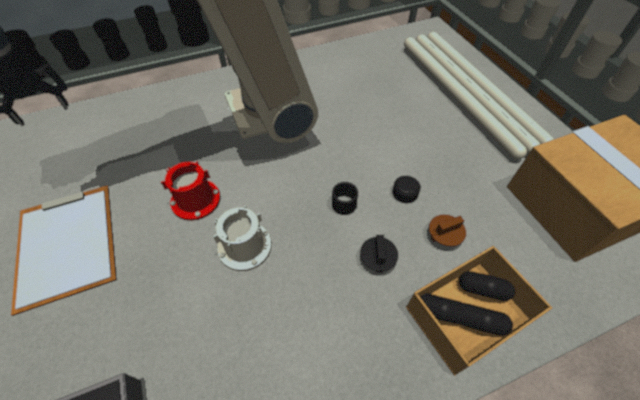

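View pics/top0.png

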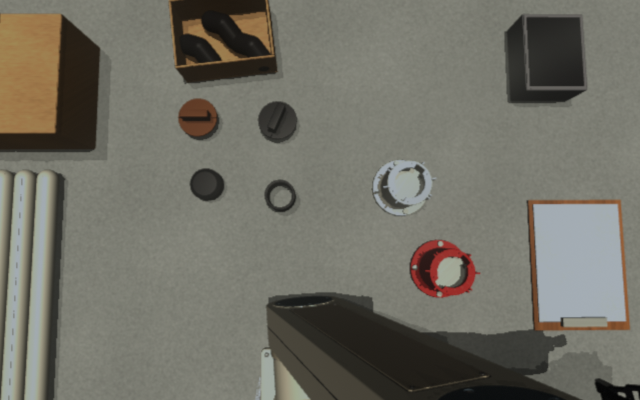

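Could be taken for the lid (top view): black bar lid (277,120), brown lid (198,118), slip cap (207,184), coupling (280,196). For the fitting: white (405,186), red (444,268). By the description I choose the black bar lid at (277,120) and the white fitting at (405,186), and check both in close crops.

```bash
cat > h.py <<'E'
import numpy as np,cv2
from scipy.spatial.transform import Rotation as R
from bench import bot,capture,calibration
def cam(n,st=None):
    c=calibration(n)
    if n!="wrist": return c["camera_matrix"],np.array(c["position"]),R.from_rotvec(c["rotation"]).as_matrix()
    st=st or bot.read_state()
    M=c["mount"]; T=R.from_rotvec(st["eef_rot"]).as_matrix()
    return c["camera_matrix"],st["eef_pos"]+T@M[:3,3],T@M[:3,:3]
def ray(c,uv,z):
    K,p,r=c; d=r@np.linalg.inv(K)@np.array([uv[0],uv[1],1.]); return p+d*(z-p[2])/d[2]
def proj(c,P):
    K,p,r=c; q=K@(r.T@(np.asarray(P,float)-p)); return q[:2]/q[2]
def cloud(c,d):
    K,p,r=c; v,u=np.mgrid[:d.shape[0],:d.shape[1]]
    q=np.stack([(u-K[0,2])/K[0,0]*d,(v-K[1,2])/K[1,1]*d,d],-1); return q@r.T+p
def save(n,im,box=None,s=1):
    im=cv2.cvtColor(im,cv2.COLOR_RGB2BGR)
    if box: im=im[box[1]:box[3],box[0]:box[2]]
    cv2.imwrite("pics/"+n,cv2.resize(im,None,fx=s,fy=s,interpolation=cv2.INTER_CUBIC))
E
python3 - <<'E'
from h import *
im=cv2.imread("pics/top0.png")
a=cv2.resize(im[80:160,237:317],None,fx=5,fy=5,interpolation=cv2.INTER_CUBIC)
b=cv2.resize(im[146:226,365:445],None,fx=5,fy=5,interpolation=cv2.INTER_CUBIC)
cv2.imwrite("pics/crop0.png",np.hstack([a,b]))
C=cloud(cam("top"),np.load("pics/top0.npy"))
def fit(box,z0,z1):
    P=C[box[1]:box[3],box[0]:box[2]].reshape(-1,3); P=P[(P[:,2]>z0)&(P[:,2]<z1)]
    (x,y),(w,h),a=cv2.minAreaRect(P[:,:2].astype(np.float32)); print(box,z0,z1,len(P),x,y,w,h,a,np.median(P[:,2]),"circ",cv2.minEnclosingCircle(P[:,:2].astype(np.float32)))
L=(237,80,317,160);F=(365,146,445,226)
fit(L,60,75);fit(L,25,80);fit(F,90,115);fit(F,100,112);fit(F,5,18)
print([ray(cam("top"),(277,120),34), ray(cam("top"),(405,186),105)])
E
```

```text
(237, 80, 317, 160) 60 75 229 636.173583984375 78.80307006835938 18.168596267700195 62.097129821777344 66.6054458618164 67.29882993505987 circ ((635.8186645507812, 78.01679992675781), 31.279542922973633)
(237, 80, 317, 160) 25 80 1156 636.8130493164062 78.35543823242188 88.81434631347656 87.9345932006836 1.7923202514648438 34.48137697761183 circ ((636.482666015625, 79.09133911132812), 45.00880432128906)
(365, 146, 445, 226) 90 115 912 480.25115966796875 -206.76608276367188 104.27317810058594 99.19190979003906 74.94144439697266 104.44807301888272 circ ((481.5433349609375, -206.71417236328125), 56.75675582885742)
(365, 146, 445, 226) 100 112 839 480.8251037597656 -206.9344024658203 102.07849884033203 99.55619812011719 72.27572631835938 104.64241665251552 circ ((481.5433349609375, -206.71417236328125), 56.75675582885742)
(365, 146, 445, 226) 5 18 742 465.4941101074219 -206.20989990234375 146.3495635986328 196.31906127929688 53.3397331237793 11.874913673210301 circ ((466.5986633300781, -207.0806427001953), 102.57427978515625)
[array([634.87981683,  78.23057129,  34.        ]), array([ 471.88020904, -198.91564687,  105.        ])]
```

View pics/crop0.png

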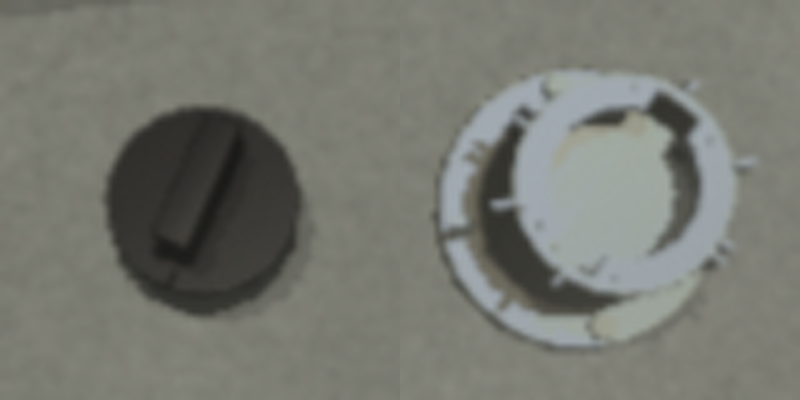

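```bash
python3 - <<'E'
from h import *
from scipy.optimize import least_squares
c=cam("top")
def w(x,y,z=105): return ray(c,(365+(x-400)/5-.4+0,146+y/5-.4),z)[:2]
pts={k:w(*v) for k,v in dict(e1=(688,85),v1=(745,163),l1=(720,255),e2=(560,278),v2=(500,205),l2=(520,115),n1=(675,112)).items()}
for k,v in pts.items(): d=v-[481.5,-206.7]; print(k,v,np.hypot(*d),np.degrees(np.arctan2(d[1],d[0])))
print((pts['e1']+pts['e2'])/2,(pts['v1']+pts['v2'])/2,(pts['l1']+pts['l2'])/2)
C=cloud(c,np.load("pics/top0.npy"))[146:226,365:445].reshape(-1,3)
P=C[(C[:,2]>101)&(C[:,2]<109)][:,:2]
ctr=np.array([481.,-206.7])
for i in range(3):
    d=P-ctr; a=np.degrees(np.arctan2(d[:,1],d[:,0])); r=np.hypot(*d.T)
    e=[]
    for t in range(-180,180,10):
        m=(abs(a-t)<5)
        rr=r[m&(r<50.5)]
        if i==0: print(t,m.sum(),r[m].min().round(1) if m.any() else None,rr.max().round(1) if len(rr) else None)
        if len(rr): k=np.flatnonzero(m&(r<50.5))[rr.argmax()]; e.append(P[k])
    e=np.array(e); s=least_squares(lambda q:np.hypot(e[:,0]-q[0],e[:,1]-q[1])-q[2],[*ctr,48],loss="soft_l1"); ctr=s.x[:2]; print(s.x)
E
```

```text
e1 [ 521.89589289 -236.90106516] 50.43741169858066 -36.78278674235103
v1 [ 488.30068332 -260.23183864] 53.96208892888159 -82.7599290472282
l1 [ 449.11551695 -248.40056268] 52.79859534236515 -127.83276428830413
e2 [ 439.66695503 -180.3369232 ] 49.447097689775234 147.7809757553556
v2 [ 470.77967654 -155.58634144] 52.22577358639154 101.84523656761651
l2 [ 509.23995758 -164.88865097] 50.17662956438784 56.4375077695379
n1 [ 510.29292172 -231.01913351] 37.68889220959179 -40.18517003229667
[ 480.78142396 -208.61899418] [ 479.54017993 -207.90909004] [ 479.17773727 -206.64460682]
-180 10 32.6 47.4
-170 29 32.9 48.5
-160 24 33.1 48.4
-150 26 33.2 48.3
-140 23 33.7 47.7
-130 27 34.2 48.8
-120 31 33.4 50.2
-110 23 33.5 49.3
-100 25 33.1 48.9
-90 27 33.2 48.3
-80 31 33.0 49.2
-70 24 34.3 48.6
-60 22 33.8 47.6
-50 14 38.5 47.8
-40 14 42.7 48.6
-30 12 41.5 47.9
-20 19 32.7 47.1
-10 22 34.0 47.7
0 24 31.6 46.7
10 23 32.0 46.9
20 21 31.7 46.8
30 25 31.3 46.8
40 20 31.8 46.8
50 29 32.1 50.0
60 28 31.1 50.0
70 21 32.7 46.1
80 24 31.3 46.4
90 24 31.2 45.9
100 32 31.1 49.4
110 25 31.1 46.0
120 23 32.5 46.2
130 16 33.7 47.5
140 12 42.2 48.1
150 14 41.4 49.4
160 15 35.8 47.5
170 24 33.2 47.9
[ 480.56062349 -207.64849386   47.72840681]
[ 480.60713529 -207.79013634   47.77154273]
[ 480.60713528 -207.79013653   47.77154273]
```

Crop check: the black lid has the bar grip and a pointer, with its bar running up-right at about -23° in the world. The white fitting's notches and ribs put its x axis at about -35°. Lid is at (636,79) and the mouth at (480.6,-207.7). First I turn the tool so the jaws close along the lid's y.

Request:
move_arm --pt "0 0 0 0 0 -8.5 8.5" --pt "0 0 0 0 0 -8.5 8.5" --pt "0 0 0 0 0 -8.5 8.5" --pt "0 0 0 0 0 -8.5 8.5" --pt "0 0 0 0 0 -8.5 8.5" --pt "0 0 0 0 0 -8.5 8.5" --pt "0 0 0 0 0 -8.5 8.5" --pt "0 0 0 0 0 -8.5 8.5" --pt "0 0 0 0 0 -8.5 8.5" --pt "0 0 0 0 0 -8.5 8.5" --pt "0 0 0 0 0 -8.5 8.5" --pt "0 0 0 0 0 -8.5 8.5"

```text
time: 1.3
eef_pos: [122.6, -535.9, 193.6]
eef_rot: [-3.065, -0.686, -0.0]
wrist_force: [-0.2, -1.1, 0.3]
opening: 85.3
```

Request:
move_arm --pt "0 0 0 0 0 -8.4 8.5" --pt "0 0 0 0 0 -8.4 8.5" --pt "0 0 0 0 0 -8.4 8.5" --pt "0 0 0 0 0 -8.4 8.5" --pt "0 0 0 0 0 -8.4 8.5" --pt "0 0 0 0 0 0 8.5"

```text
time: 1.9
eef_pos: [122.6, -536.0, 193.6]
eef_rot: [-2.619, -1.734, -0.001]
wrist_force: [0.3, 0.3, 0.2]
opening: 85.2
```

```bash
cat >> h.py <<'E'
def go(x,y,z,yaw,st=None):
    "tool-frame shift (cm) and turn about tool z (deg) to reach target with tool-x at yaw deg"
    st=st or bot.read_state(); T=R.from_rotvec(st["eef_rot"]).as_matrix()
    s=T.T@(np.array([x,y,z])-st["eef_pos"])/10
    y0=np.degrees(np.arctan2(T[1,0],T[0,0])); dy=(yaw-y0+180)%360-180
    # exact rotation incl. tilt levelling
    a=np.radians(yaw); W=np.array([[np.cos(a),np.sin(a),0],[np.sin(a),-np.cos(a),0],[0,0,-1]])
    print("t",round(st["time"],2),"pos",st["eef_pos"].round(1),"yaw",y0.round(2),"shift_cm",s.round(3),"rotvec_deg",np.degrees(R.from_matrix(T.T@W).as_rotvec()).round(2),"q",st["qpos"].round(2),"F",st["wrist_force"].round(1),"M",st["ft_torque"].round(2),"op",round(st["opening"],1))
E
python3 -c "
from h import *
go(636.3,78.6,190,66.6)"
```

```text
t 1.9 pos [ 122.6 -536.   193.6] yaw 67.0 shift_cm [76.644 23.282  0.404] rotvec_deg [-0.02 -0.04  0.4 ] q [-1.5   0.26  0.02  1.33 -0.   -1.1 ] F [0.3 0.3 0.2] M [ 0.04  0.03 -0.02] op 85.2
```

Request:
move_arm --pt "3.8 1.15 0 0 0 0 8.5" --pt "3.8 1.15 0 0 0 0 8.5" --pt "3.8 1.15 0 0 0 0 8.5" --pt "3.8 1.15 0 0 0 0 8.5" --pt "3.8 1.15 0 0 0 0 8.5" --pt "3.8 1.15 0 0 0 0 8.5" --pt "3.8 1.15 0 0 0 0 8.5" --pt "3.8 1.15 0 0 0 0 8.5" --pt "3.8 1.15 0 0 0 0 8.5" --pt "3.8 1.15 0 0 0 0 8.5" --pt "3.8 1.15 0 0 0 0 8.5" --pt "3.8 1.15 0 0 0 0 8.5"

```text
time: 3.1
eef_pos: [429.3, -169.5, 194.0]
eef_rot: [2.626, 1.725, 0.0]
wrist_force: [0.0, -1.4, 0.6]
opening: 85.1
```

Request:
move_arm --pt "3.8 1.15 0 0 0 0 8.5" --pt "3.8 1.15 0 0 0 0 8.5" --pt "3.8 1.15 0 0 0 0 8.5" --pt "3.8 1.15 0 0 0 0 8.5" --pt "3.8 1.15 0 0 0 0 8.5" --pt "3.8 1.15 0 0 0 0 8.5" --pt "3.8 1.15 0 0 0 0 8.5" --pt "3.8 1.15 0 0 0 0 8.5" --pt "0 0 0 0 0 0 8.5" --pt "0 0 0 0 0 0 8.5"

```text
time: 4.1
eef_pos: [632.5, 73.2, 193.0]
eef_rot: [-2.623, -1.728, 0.002]
wrist_force: [0.2, -0.2, -0.3]
opening: 85.2
```

```bash
python3 -c "
from h import *
go(636.3,78.6,190,66.6)
st=bot.read_state(); c=cam('wrist',st)
p,d=capture('wrist'); save('w1.png',p)
C=cloud(c,d); uv=proj(c,[636.3,78.6,34]); print(uv)
m=(np.hypot(C[...,0]-636,C[...,1]-78)<60)&(d>0)
for z0,z1 in ((61,73),(28,73)):
  P=C[m&(C[...,2]>z0)&(C[...,2]<z1)]; print(len(P),np.median(P[:,2]),cv2.minAreaRect(P[:,:2].astype(np.float32)),cv2.minEnclosingCircle(P[:,:2].astype(np.float32)))
"
```

```text
t 4.1 pos [632.5  73.2 193. ] yaw 66.77 shift_cm [0.644 0.134 0.298] rotvec_deg [-0.08  0.04  0.17] q [-0.02  0.41  0.25  1.41 -0.    0.39] F [ 0.2 -0.2 -0.3] M [-0.01  0.   -0.01] op 85.2
[329.19093394 184.57322242]
843 67.36654269954096 ((636.8466796875, 79.49317932128906), (17.231489181518555, 61.48214340209961), 66.6739273071289) ((636.5560913085938, 79.13902282714844), 31.38351058959961)
3943 33.76272080389856 ((636.5806274414062, 79.3346176147461), (89.0545425415039, 88.64239501953125), 28.543153762817383) ((636.8627319335938, 79.1156234741211), 45.04265594482422)
```

View pics/w1.png

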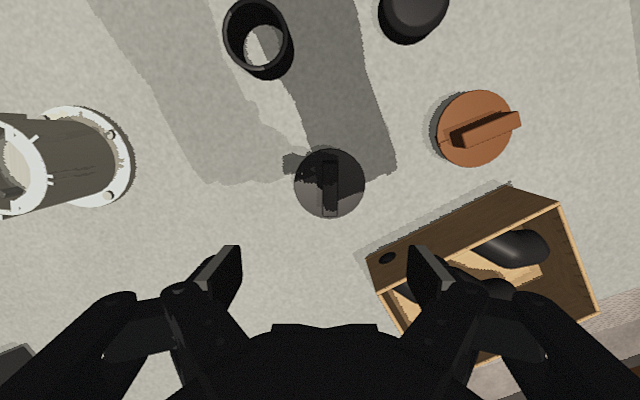

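The wrist view shows the black lid at (330,183), with its bar vertical between the jaws, and the brown lid well clear at (475,128). Both cameras agree on the lid: about (636.7, 79.2), bar at 66.7°.

Request:
move_arm --pt "0.4 0.08 3 0 0 0 8.5" --pt "0.32 0.07 3 0 0 0 7.0" --pt "0 0 3 0 0 0 6.0" --pt "0 0 3 0 0 0 6.0" --pt "0 0 1.5 0 0 0 6.0" --pt "0 0 0 0 0 0 6.0" --pt "0 0 0 0 0 0 6.0"

```text
time: 4.85
eef_pos: [636.7, 77.6, 59.9]
eef_rot: [2.623, 1.728, 0.001]
wrist_force: [-0.4, -0.1, 0.5]
opening: 60.0
```

```bash
python3 -c "
from h import *
go(636.7,79.2,40,66.7)
"
```

```text
t 4.85 pos [636.7  77.6  59.9] yaw 66.76 shift_cm [ 0.144 -0.061  1.994] rotvec_deg [ 0.03 -0.01  0.06] q [-0.01  0.47  0.01  1.1  -0.    0.4 ] F [-0.4 -0.1  0.5] M [-0.   -0.   -0.01] op 60.0
```

Request:
move_arm --pt "0.14 -0.06 1 0 0 0 4" --pt "0 0 1 0 0 0 3" --pt "0 0 0 0 0 0 2.5" --pt "0 0 0 0 0 0 2.2" --pt "0 0 0 0 0 0 1.4" --pt "0 0 0 0 0 0 1.0" --pt "0 0 0 0 0 0 1.0" --pt "0 0 0 0 0 0 1.0" --squeeze 60

```text
time: 5.65
eef_pos: [636.8, 80.1, 39.2]
eef_rot: [2.621, 1.731, 0.0]
wrist_force: [-0.0, -0.2, -0.1]
opening: 10.3
```

```bash
python3 -c "
from h import *
go(636.7,79.2,40,66.7)
"
```

```text
t 5.65 pos [636.8  80.1  39.2] yaw 66.88 shift_cm [-0.085  0.021 -0.085] rotvec_deg [ 0.01 -0.01  0.18] q [-0.01  0.49 -0.02  1.06 -0.    0.4 ] F [-0.  -0.2 -0.1] M [-0.03 -0.02 -0.  ] op 10.3
```

```bash
python3 -c "
from h import *
p,d=capture('wrist'); save('w2.png',p)
p,d=capture('scene'); save('s2.png',p,(320,130,480,290),5)
go(636.7,79.2,40,66.7)
"
```

```text
t 5.75 pos [636.8  80.   39.1] yaw 66.88 shift_cm [-0.081  0.025 -0.092] rotvec_deg [ 0.01 -0.    0.18] q [-0.01  0.49 -0.03  1.06  0.    0.4 ] F [ 0.6 -0.1  0.2] M [0.02 0.03 0.03] op 10.1
```

View pics/w2.png

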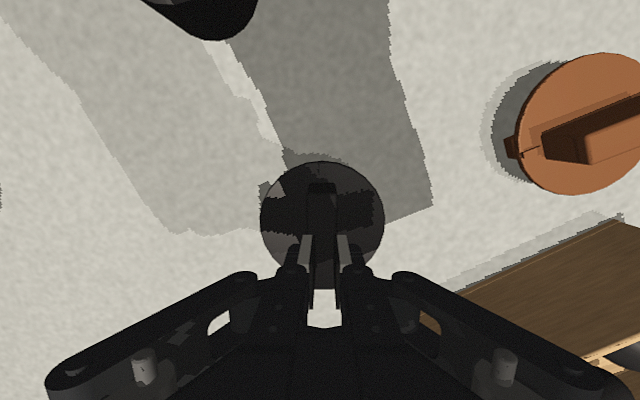

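View pics/s2.png

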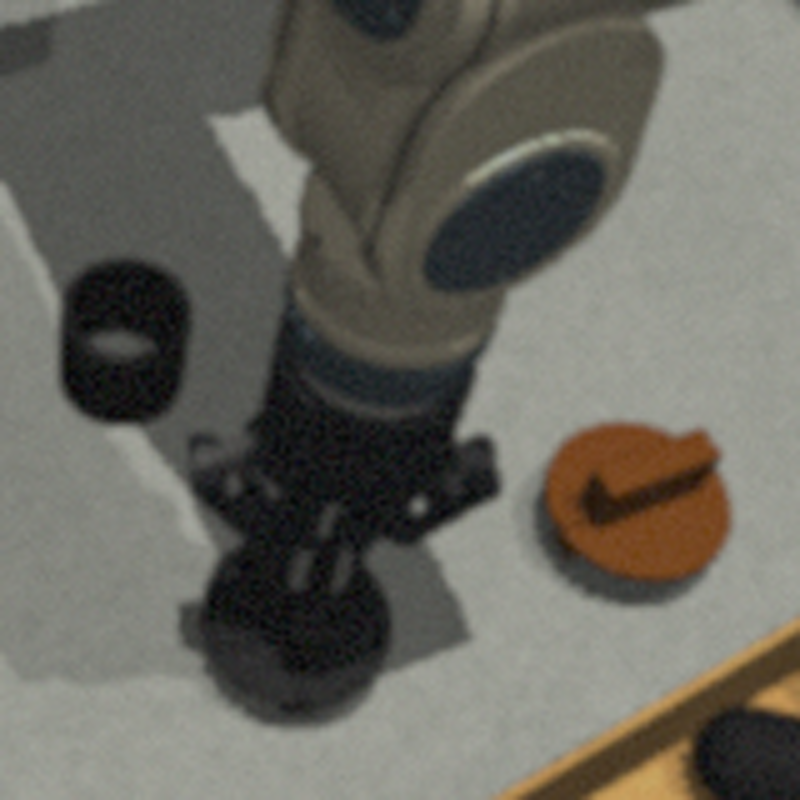

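```bash
python3 -c "
from h import *
c=cam('wrist'); p,d=capture('wrist')
print('expected disc px',proj(c,[636.7,79.2,34]),'tcp px',proj(c,bot.read_state()['eef_pos']))
C=cloud(c,d)
m=(np.hypot(C[...,0]-636,C[...,1]-78)<90)&(d>0)
np.set_printoptions(suppress=True,precision=1)
for v in range(160,330,8):
  print(v,[ '%.0f,%.0f,%.0f'%tuple(C[v,u]) for u in (270,295,312,324,340,370)])
"
```

```text
expected disc px [322.71082657 225.10670926] tcp px [323.82400777 227.17267755]
160 ['582,57,-0', '589,76,-0', '595,88,-1', '598,97,0', '603,108,0', '613,130,-0']
168 ['587,55,-0', '592,78,34', '597,89,34', '600,96,36', '604,106,35', '619,128,-1']
176 ['593,52,1', '597,76,33', '602,86,33', '604,94,36', '609,104,34', '625,125,0']
184 ['599,49,-1', '602,73,33', '606,85,41', '609,92,42', '614,102,34', '622,120,33']
192 ['601,55,33', '607,71,34', '606,86,66', '608,92,67', '620,99,33', '627,118,34']
200 ['606,53,33', '613,69,33', '610,84,67', '613,91,66', '625,97,33', '633,116,34']
208 ['611,51,34', '618,66,33', '614,82,66', '616,89,69', '630,95,33', '638,114,33']
216 ['616,48,34', '623,64,33', '618,81,68', '621,87,68', '635,93,35', '644,112,34']
224 ['621,45,34', '628,61,33', '623,79,68', '626,85,67', '641,91,33', '649,110,33']
232 ['627,42,33', '634,59,33', '627,77,68', '630,83,67', '646,88,34', '655,108,33']
240 ['632,40,35', '639,56,34', '625,79,88', '635,81,67', '631,92,86', '660,106,34']
248 ['638,37,32', '625,69,88', '624,79,98', '639,79,68', '630,91,97', '666,104,34']
256 ['656,21
[... 159 characters left out ...]
272 ['670,14,-1', '621,75,123', '628,78,113', '654,73,67', '633,89,113', '633,101,122']
280 ['622,63,119', '622,75,127', '632,76,112', '659,71,67', '636,88,114', '632,100,128']
288 ['623,64,125', '622,75,133', '636,75,112', '664,68,66', '639,86,114', '633,99,133']
296 ['615,72,145', '618,79,145', '639,73,112', '711,49,-1', '643,85,115', '627,99,145']
304 ['616,72,148', '618,79,149', '642,72,114', '718,45,-0', '646,84,116', '626,99,150']
312 ['616,73,153', '618,80,153', '722,32,-0', '726,42,-1', '732,55,-1', '626,98,153']
320 ['617,73,155', '619,80,156', '730,28,-1', '734,39,-1', '739,52,0', '626,98,156']
328 ['616,74,159', '618,80,159', '626,81,151', '628,84,150', '630,88,150', '626,97,159']
```

```bash
python3 -c "
from h import *
st=bot.read_state();c=cam('wrist',st); p,d=capture('wrist'); save('w3.png',p,(250,180,400,330),5)
C=cloud(c,d); T=R.from_rotvec(st['eef_rot']).as_matrix()
Q=(C-st['eef_pos'])@T
np.set_printoptions(suppress=True,precision=1,linewidth=200)
for v in range(220,320,5):
  print(v,[ '%.0f,%.0f,%.0f'%tuple(Q[v,u]) for u in range(292,357,6)])
"
```

```text
220 ['-22,-3,6', '-18,-3,7', '-14,-3,6', '-8,-15,-28', '-4,-15,-29', '-1,-15,-28', '2,-14,-28', '6,-15,-29', '11,-4,5', '16,-3,6', '20,-3,6']
225 ['-23,0,6', '-18,0,5', '-14,0,6', '-8,-12,-29', '-5,-12,-28', '-1,-12,-30', '2,-12,-28', '6,-12,-29', '11,-0,4', '16,1,7', '20,1,7']
230 ['-23,4,6', '-18,4,5', '-14,4,5', '-8,-8,-27', '-5,-9,-28', '-1,-9,-29', '2,-9,-29', '6,-8,-28', '12,4,6', '16,4,5', '20,4,5']
235 ['-23,8,5', '-19,8,6', '-11,-11,-41', '-7,-11,-41', '-5,-6,-29', '-1,-5,-28', '2,-6,-29', '5,-11,-41', '9,-11,-41', '12,-11,-41', '20,8,6']
240 ['-23,12,5', '-19,12,6', '-10,-11,-48', '-7,-11,-49', '-5,-2,-27', '-1,-3,-29', '2,-2,-28', '5,-9,-45', '8,-11,-49', '11,-11,-49', '20,12,6']
245 ['-17,-7,-45', '-14,-6,-45', '-10,-11,-54', '-7,-11,-55', '-5,1,-29', '-1,0,-29', '2,1,-29', '5,-6,-45', '8,-11,-54', '11,-10,-53', '15,-6,-45']
250 ['-16,-6,-51', '-13,-6,-51', '-9,-11,-60', '-6,-11,-61', '-5,4,-29', '-1,4,-29', '2,4,-29', '5,-4,-46', '8,-11,-60', '10,-11,-61', '14,-7,-52']
255 ['-15,-6,-56', '-12,-7,-57', '-9,-10,-65', '-6,-10,-64', '-5,7,-28', '-1,7,-29', '2,7,-29', '5,-1,-
[... 1126 characters left out ...]
', '-7,-10,-95', '-6,4,-74', '-7,79,40', '0,-65,-179', '4,79,39', '9,80,40', '7,3,-76', '7,-13,-100', '9,-17,-106']
300 ['-9,-17,-108', '-7,-17,-109', '-7,-9,-96', '-6,6,-75', '-7,84,39', '-2,85,41', '4,85,40', '9,85,40', '7,5,-76', '7,-11,-100', '8,-17,-108']
305 ['-9,-17,-110', '-7,-16,-110', '-7,-7,-97', '-6,9,-74', '-7,89,39', '-2,90,40', '4,90,40', '9,90,39', '7,7,-77', '7,-9,-100', '8,-17,-110']
310 ['-9,-17,-114', '-7,-16,-112', '-8,3,-85', '-13,95,40', '-7,95,40', '-2,95,40', '4,95,40', '9,95,39', '15,95,39', '7,-8,-101', '8,-16,-112']
315 ['-9,-16,-115', '-7,-17,-115', '-8,6,-85', '-13,100,40', '-7,101,40', '-2,100,39', '4,101,40', '9,100,39', '15,101,40', '7,-6,-101', '8,-17,-115']
```

View pics/w3.png

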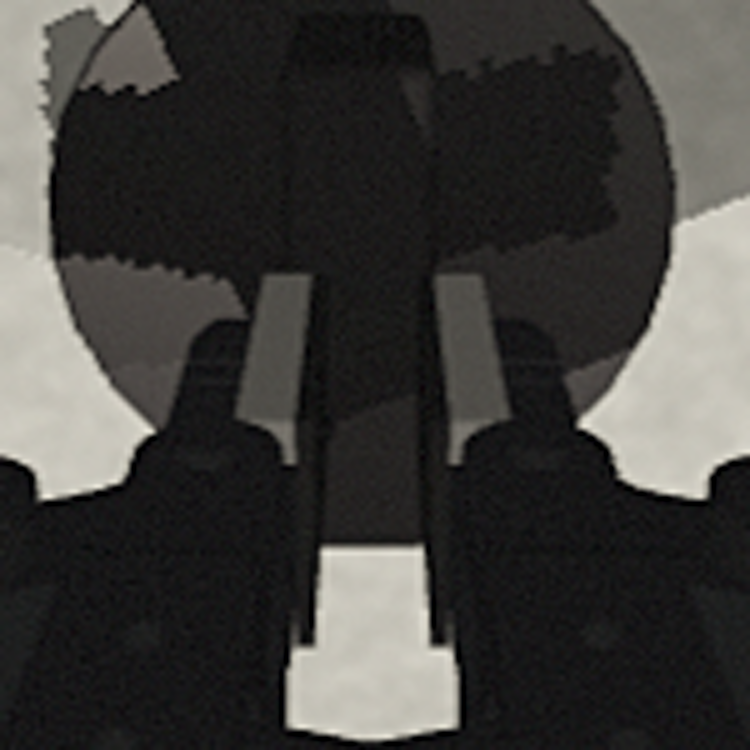

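```bash
python3 -c "
from h import *
st=bot.read_state();c=cam('scene'); p,d=capture('scene'); save('s3.png',p,(355,225,405,275),14)
C=cloud(c,d); T=R.from_rotvec(st['eef_rot']).as_matrix()
Q=(C-st['eef_pos'])@T
for v in range(228,272,3):
  print(v,[ '%.0f,%.0f,%.0f'%tuple(Q[v,u]) for u in range(368,400,3)])
"
```

```text
228 ['-42,5,-116', '-33,-7,-98', '-4,-88,38', '-25,9,-124', '-20,14,-131', '-15,19,-140', '-9,18,-139', '-135,392,-760', '6,10,-125', '8,18,-139', '14,18,-140']
231 ['-42,11,-115', '-33,-0,-96', '-26,-2,-94', '-20,-2,-92', '-19,16,-123', '-13,15,-123', '26,-80,39', '7,-5,-88', '6,14,-120', '12,14,-121', '17,16,-124']
234 ['-41,10,-101', '-34,10,-100', '-27,5,-92', '-20,4,-91', '-17,16,-111', '-11,16,-112', '4,-11,-65', '7,1,-85', '8,15,-110', '14,15,-110', '24,6,-94']
237 ['-22,-60,35', '-33,11,-91', '-27,11,-90', '-20,10,-88', '-14,10,-88', '3,-23,-31', '4,-5,-63', '6,8,-86', '11,12,-93', '17,11,-90', '24,9,-88']
240 ['-27,-33,2', '-20,-33,2', '-12,-34,3', '-17,5,-67', '-12,9,-74', '3,-15,-31', '4,1,-59', '8,8,-72', '15,6,-68', '45,-52,35', '54,-55,41']
243 ['-27,-26,3', '-20,-26,4', '-13,-25,3', '-15,4,-52', '-10,10,-62', '2,-8,-30', '5,4,-52', '9,9,-62', '17,6,-55', '44,-44,36', '52,-46,39']
246 ['-28,-16,1', '-21,-18,5', '-14,-16,0', '-12,-2,-26', '-9,10,-49', '1,2,-34', '5,9,-48', '22,-19,5', '29,-18,3', '36,-18,3', '51,-36,36']
249 ['-29,-9,2', '-21,-10,4', '-14,-10,4', '-11,3,
[... 323 characters left out ...]
, '26,6,3', '34,4,6', '40,6,2']
258 ['-30,14,2', '-23,15,1', '-16,14,3', '-12,22,-13', '-8,29,-29', '-1,29,-29', '6,28,-26', '19,14,2', '26,13,4', '33,13,3', '40,12,5']
261 ['-31,22,2', '-23,21,4', '-17,21,3', '-11,26,-7', '-6,30,-14', '1,30,-14', '11,21,3', '18,22,2', '25,21,4', '32,20,5', '46,4,37']
264 ['-31,29,3', '-24,30,1', '-17,29,4', '-11,30,1', '-3,29,3', '4,28,4', '11,28,5', '18,28,5', '24,28,4', '31,27,5', '45,13,35']
267 ['-27,20,38', '-25,36,4', '-18,36,3', '-11,36,3', '-5,37,0', '2,37,2', '10,36,3', '16,36,3', '24,34,8', '37,20,36', '45,19,39']
270 ['-27,28,37', '-20,29,36', '-13,28,37', '-11,43,4', '-5,44,2', '2,43,5', '10,41,8', '23,27,39', '30,27,38', '36,28,36', '44,28,37']
```

View pics/s3.png

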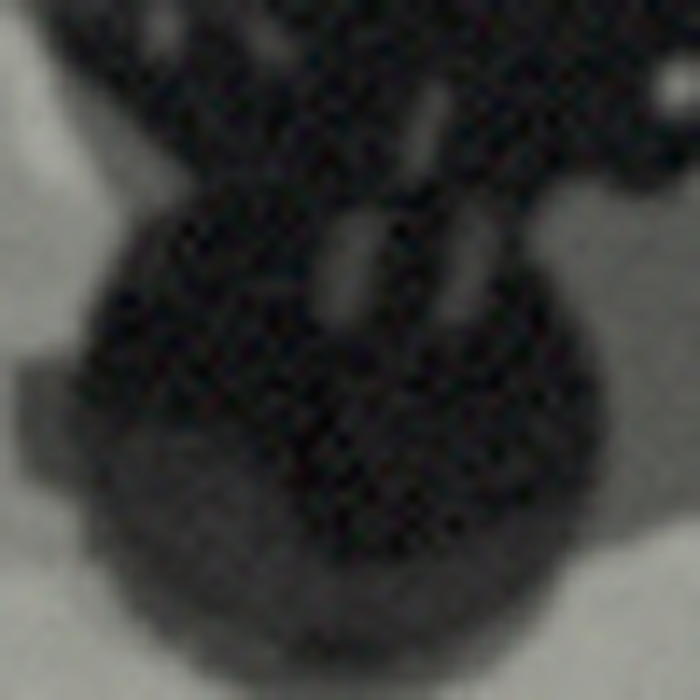

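The camera views and the lack of contact agree with each other and disagree with the stated geometry. The fingers' real end is about 40 mm behind the reported TCP: wrist view pad edge at row 234, scene view tip at (378,247). The fingers therefore closed above the bar, and the lid has not moved. I open, go about 38 mm lower in guarded steps, and allow for this offset from now on.

Request:
move_arm --pt "0 0 0 0 0 0 4.5" --pt "0 0 0 0 0 0 4.5" --pt "0 0 0 0 0 0 4.5" --pt "-0.05 0 1 0 0 0 4.5" --pt "0 0 1 0 0 0 4.5" --pt "0 0 0.5 0 0 0 4.5" --pt "0 0 0 0 0 0 4.5" --pt "0 0 0 0 0 0 4.5"

```text
time: 6.7
eef_pos: [636.5, 79.6, 13.7]
eef_rot: [-2.621, -1.731, 0.001]
wrist_force: [-0.0, -0.2, 0.6]
opening: 45.1
```

```bash
python3 -c "
from h import *
go(636.7,79.2,2,66.7)
p,d=capture('wrist'); save('w4.png',p)
"
```

```text
t 6.7 pos [636.5  79.6  13.7] yaw 66.88 shift_cm [-0.025  0.037  1.173] rotvec_deg [-0.03  0.01  0.18] q [-0.01  0.51 -0.06  1.   -0.    0.4 ] F [-0.  -0.2  0.6] M [ 0.05 -0.02 -0.04] op 45.1
```

View pics/w4.png

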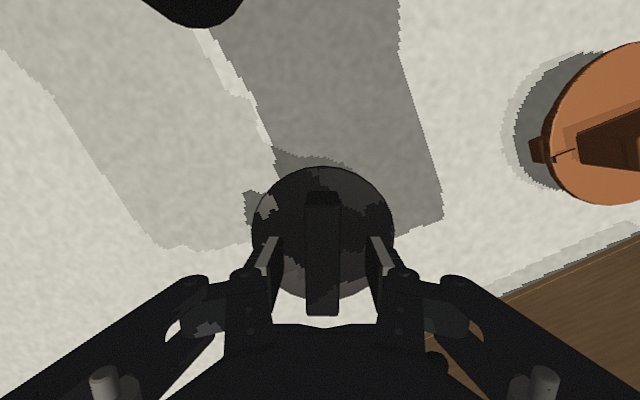

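The bar is now centred between the pads at (322,240), with no contact force. I go the last 12 mm down and close.

Request:
move_arm --pt "0 0 0.6 0 0 0 4.0" --pt "0 0 0.6 0 0 0 3.5" --pt "0 0 0 0 0 0 3.0" --pt "0 0 0 0 0 0 2.4" --pt "0 0 0 0 0 0 1.8" --pt "0 0 0 0 0 0 1.2" --pt "0 0 0 0 0 0 1.2" --pt "0 0 0 0 0 0 1.0" --pt "0 0 0 0 0 0 1.0" --squeeze 70

```text
time: 7.65
eef_pos: [636.8, 79.6, 2.3]
eef_rot: [2.621, 1.731, 0.001]
wrist_force: [-0.4, 0.4, 3.2]
opening: 16.9
```

```bash
python3 -c "
from h import *
go(636.7,79.2,2,66.7)
"
```

```text
t 7.65 pos [636.8  79.6   2.3] yaw 66.88 shift_cm [-0.035  0.007  0.028] rotvec_deg [ 0.03 -0.01  0.18] q [-0.01  0.52 -0.08  0.97 -0.    0.4 ] F [-0.4  0.4  3.2] M [-0.07  0.05 -0.01] op 16.9
```

Gripped at 16.9 mm on the bar. Lifting 150 mm.

Request:
move_arm --pt "0 0 -1.5 0 0 0 1.0" --pt "0 0 -1.5 0 0 0 1.0" --pt "0 0 -2 0 0 0 1.0" --pt "0 0 -2 0 0 0 1.0" --pt "0 0 -2 0 0 0 1.0" --pt "0 0 -2 0 0 0 1.0" --pt "0 0 -2 0 0 0 1.0" --pt "0 0 -2 0 0 0 1.0" --pt "0 0 0 0 0 0 1.0"

```text
time: 8.55
eef_pos: [637.6, 79.6, 154.3]
eef_rot: [2.62, 1.73, 0.005]
wrist_force: [1.0, -0.6, -0.9]
opening: 17.3
```

```bash
python3 -c "
from h import *
go(480.6,-207.7,152,54.6)
st=bot.read_state();c=cam('wrist',st)
p,d=capture('wrist'); save('w5.png',p)
C=cloud(c,d);T=R.from_rotvec(st['eef_rot']).as_matrix()
Q=(C-st['eef_pos'])@T
for z0,z1 in((-35.,-24),):
  m=(abs(Q[...,0])<20)&(abs(Q[...,1])<40)&(Q[...,2]>z0)&(Q[...,2]<z1); P=Q[m]; print(len(P),np.median(P[:,2]),cv2.minAreaRect(P[:,:2].astype(np.float32)))
m=(np.hypot(Q[...,0],Q[...,1])<55)&(Q[...,2]>0)&(Q[...,2]<12); P=Q[m]; print(len(P),np.median(P[:,2]),cv2.minEnclosingCircle(P[:,:2].astype(np.float32)), P.min(0),P.max(0))
"
```

```text
t 8.55 pos [637.6  79.6 154.3] yaw 66.88 shift_cm [-32.593  -3.161   0.169] rotvec_deg [ 0.19 -0.11 12.28] q [-0.01  0.43  0.17  1.31  0.    0.4 ] F [ 1.  -0.6 -0.9] M [-0.02 -0.04  0.02] op 17.3
2686 -31.27575630009459 ((-0.0014896392822265625, -20.57303810119629), (40.003868103027344, 38.773338317871094), 0.032121870666742325)
  return _methods._mean(a, axis=axis, dtype=dtype,
  ret = ret.dtype.type(ret / rcount)
Traceback (most recent call last):
ValueError: zero-size array to reduction operation minimum which has no identity
```

View pics/w5.png

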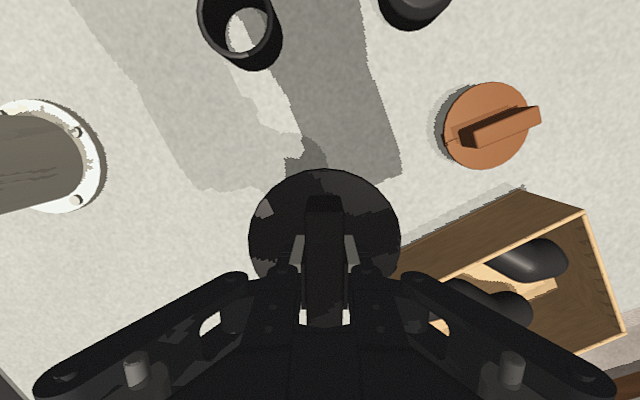

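The lid hangs in the grip, with its disc around (325,225), and nothing else was disturbed. Travelling to above the fitting, then turning 12.2°.

Request:
move_arm --pt "-3.26 -0.316 0 0 0 0 1.0" --pt "-3.26 -0.316 0 0 0 0 1.0" --pt "-3.26 -0.316 0 0 0 0 1.0" --pt "-3.26 -0.316 0 0 0 0 1.0" --pt "-3.26 -0.316 0 0 0 0 1.0" --pt "-3.26 -0.316 0 0 0 0 1.0" --pt "-3.26 -0.316 0 0 0 0 1.0" --pt "-3.26 -0.316 0 0 0 0 1.0" --pt "-3.26 -0.316 0 0 0 0 1.0" --pt "-3.26 -0.316 0 0 0 0 1.0" --pt "0 0 0 0 0 6.1 1.0" --pt "0 0 0 0 0 6.1 1.0"

```text
time: 9.8
eef_pos: [478.3, -208.5, 150.3]
eef_rot: [-2.793, -1.433, 0.002]
wrist_force: [-0.8, 0.1, -1.9]
opening: 16.5
```

Request:
move_arm --pt "0 0 0 0 0 0 1.0" --pt "0 0 0 0 0 0 1.0"

```text
time: 10.0
eef_pos: [479.1, -207.5, 150.9]
eef_rot: [-2.787, -1.447, 0.001]
wrist_force: [0.3, -0.2, -1.7]
opening: 16.8
```

```bash
python3 -c "
from h import *
go(480.6,-207.7,152,54.6)
st=bot.read_state()
T=R.from_rotvec(st['eef_rot']).as_matrix()
for n in('wrist','top','scene'):
  c=cam(n,st); p,d=capture(n); cv2.imwrite('pics/x6_%s.png'%n,p[...,::-1]); np.save('pics/x6_%s.npy'%n,d)
  if n=='wrist': save('w6.png',p)
  C=cloud(c,d);Q=(C-st['eef_pos'])@T
  for z0,z1,r in((-70.,-61,33),(-37,-28,52),(-20,40,45)):
    m=(np.hypot(Q[...,0],Q[...,1])<r)&(Q[...,2]>z0)&(Q[...,2]<z1)&(d>0); P=Q[m].astype(np.float32)
    if len(P)>10: print(n,z0,len(P),np.median(P[:,2]).round(1),cv2.minAreaRect(P[:,:2]),cv2.minEnclosingCircle(P[:,:2]))
save('s6.png',cv2.imread('pics/x6_scene.png')[...,::-1],(180,130,300,290),4)
"
```

```text
t 10.0 pos [ 479.1 -207.5  150.9] yaw 54.86 shift_cm [ 0.07   0.136 -0.106] rotvec_deg [-0.09  0.    0.26] q [-0.57  0.23 -0.13  1.21  0.    0.04] F [ 0.3 -0.2 -1.7] M [ 0.08 -0.01  0.03] op 16.8Traceback (most recent call last):
  File "<string>", line 12, in <module>
    if len(P)>10: print(n,z0,len(P),np.median(P[:,2]).round(1),cv2.minAreaRect(P[:,:2]),cv2.minEnclosingCircle(P[:,:2]))
                                                               ~~~~~~~~~~~~~~~^^^^^^^^^
cv2.error: OpenCV(4.12.0) /io/opencv/modules/imgproc/src/convhull.cpp:143: error: (-215:Assertion failed) total >= 0 && (depth == CV_32F || depth == CV_32S) in function 'convexHull'
```

View pics/w6.png

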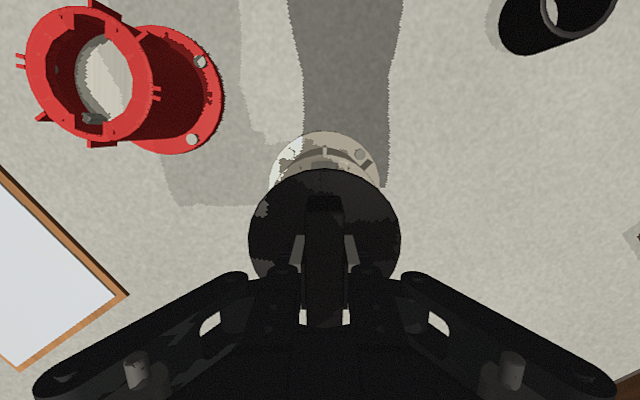

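```bash
python3 -c "
from h import *
st=bot.read_state()
T=R.from_rotvec(st['eef_rot']).as_matrix()
for n in('wrist','top','scene'):
  c=cam(n,st); p,d=capture(n); np.save('pics/x6_%s.npy'%n,d)
  if n=='scene': save('s6.png',p,(180,130,300,290),4)
  C=cloud(c,d);Q=(C-st['eef_pos'])@T
  for z0,z1,r in((-70.,-61,33),(-37,-28,52)):
    m=(np.hypot(Q[...,0],Q[...,1])<r)&(Q[...,2]>z0)&(Q[...,2]<z1)&(d>0); P=np.ascontiguousarray(Q[m].astype(np.float32)[:,:2])
    if len(P)>10: print(n,z0,len(P),np.median(Q[m][:,2]).round(1),cv2.minAreaRect(P),cv2.minEnclosingCircle(P),P.min(0),P.max(0))
go(480.6,-207.7,152,54.6)
"
```

```text
wrist -70.0 4854 -65.2 ((2.0383405685424805, -2.53302001953125), (59.17613983154297, 40.862789154052734), 67.6673812866211) ((0.157960906624794, -1.5846178531646729), 30.089523315429688) [-21.69986  -31.136492] [22.572107 28.500422]
wrist -37 8765 -31.3 ((0.5436859130859375, -12.104652404785156), (89.23316192626953, 65.46456146240234), 0.492046058177948) ((0.4708089232444763, -0.11650426685810089), 44.79914093017578) [-44.172977 -44.831734] [45.062935 20.96768 ]
top -70.0 128 -65.4 ((9.005950927734375, -18.48810577392578), (32.59463119506836, 24.281097412109375), 10.580278396606445) ((8.953446388244629, -17.15744972229004), 19.403522491455078) [ -8.029254 -31.442795] [22.797024 -3.561561]
top -37 404 -31.7 ((20.376018524169922, -20.53927993774414), (71.4161376953125, 33.90663528442383), 44.456722259521484) ((18.348634719848633, -18.473079681396484), 35.714996337890625) [-10.455805 -45.20915 ] [45.239662  6.037285]
scene -70.0 172 -67.8 ((-1.6866035461425781, 9.493124008178711), (38.730411529541016, 42.59352111816406), 30.521875381469727) ((0.5781980156898499, 9.274896621704102), 23.1115665435791) [-22.356606  -6.899018] [22.022827 31.14462 ]
scene -37 685 -34.4 ((2.2325916290283203, 8.012310028076172), (71.54490661621094, 88.57907104492188), 70.30528259277344) ((-0.599878191947937, 0.4530439078807831), 45.0679817199707) [-45.19151  -36.465843] [44.45085  44.269405]
t 10.2 pos [ 479.5 -207.5  151.7] yaw 54.79 shift_cm [ 0.05   0.099 -0.028] rotvec_deg [-0.02  0.    0.19] q [-0.57  0.23 -0.13  1.21 -0.    0.05] F [-0.3  0.6 -2.4] M [-0.01  0.08 -0.01] op 17.0
```

View pics/s6.png

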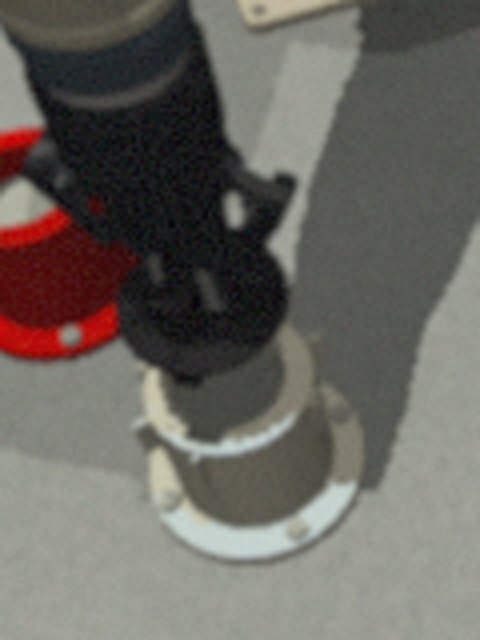

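```bash
python3 -c "
from h import *
from scipy.optimize import least_squares
for n in('scene','top'):
  C=cloud(cam(n),np.load('pics/%s0.npy'%n)).reshape(-1,3)
  P=C[(C[:,2]>102)&(C[:,2]<109)&(np.hypot(C[:,0]-480,C[:,1]+207)<60)][:,:2]
  q=np.array([480.5,-207.5]); 
  for i in range(6):
    D=P-q; a=np.degrees(np.arctan2(D[:,1],D[:,0])); r=np.hypot(*D.T)
    # inner + outer edges, avoiding notches and ribs
    e=[];f=[]
    for t in range(-180,180,6):
      rel=(t+35.3)%180
      m=abs((a-t+180)%360-180)<3
      if not m.any():continue
      if 30<rel<150: k=np.flatnonzero(m)[r[m].argmin()]; e.append(P[k])
      rr=(t+35.3)%45
      if 12<rr<33: k=np.flatnonzero(m)[r[m].argmax()]; f.append(P[k])
    e=np.array(e);f=np.array(f)
    s=least_squares(lambda q:np.r_[np.hypot(*(e-q[:2]).T)-q[2],np.hypot(*(f-q[:2]).T)-q[3]],[*q,32,48],loss='soft_l1'); q=s.x[:2]
  print(n,s.x,len(e),len(f))
  L=C[(C[:,2]>28)&(C[:,2]<73)&(np.hypot(C[:,0]-636,C[:,1]-79)<60)][:,:2].astype(np.float32); print('lid',cv2.minEnclosingCircle(np.ascontiguousarray(L)))
  D=P-q; a=np.degrees(np.arctan2(D[:,1],D[:,0])); r=np.hypot(*D.T)
  for name,lo,hi in(('mid-annulus missing',36,40),):
    h=[t for t in range(-180,180,2) if not ((abs((a-t+180)%360-180)<2.5)&(r>lo)&(r<hi)).any()]; print(h)
  for t0 in(-80,100): 
    m=(r>49.5)&(abs((a-t0+180)%360-180)<15); print('vent rib',t0,a[m].mean(),m.sum())
"
```

```text
scene [ 479.64857665 -209.05621058   32.57985637   47.24211511] 40 28
lid ((634.8880004882812, 77.99246215820312), 45.208343505859375)
[-124, -50, -48, -46, -44, -42, -40, -38, -36, -34, -32, -30, -28, -26, -24, -22, 74, 132, 134, 136, 138, 140, 142, 144, 146, 148, 150, 152, 154, 156, 158]
vent rib -80 -80.33913616682263 9
vent rib 100 99.57521786823324 8
top [ 480.57420096 -207.65174669   32.6939615    47.11612176] 40 28
lid ((636.482666015625, 79.09133911132812), 45.00880432128906)
[-50, -48, -46, -44, -42, -40, -38, -36, -34, -32, -30, -28, -26, -24, -22, 132, 134, 136, 138, 140, 142, 144, 146, 148, 150, 152, 154, 156, 158, 160]
vent rib -80 -80.5686551316925 6
vent rib 100 99.8474784395579 6
```

Request:
move_arm --pt "0.04 0.12 1 0 0 0.1 1.0" --pt "0 0 1.5 0 0 0 1.0" --pt "0 0 1.4 0 0 0 1.0" --pt "0 0 0 0 0 0 1.0" --pt "0 0 0 0 0 0 1.0" --pt "0 0 0 0 0 0 1.0"

```text
time: 10.8
eef_pos: [481.0, -208.3, 113.5]
eef_rot: [2.791, 1.44, 0.001]
wrist_force: [0.3, 0.1, -2.1]
opening: 17.0
```

```bash
python3 -c "
from h import *
go(480.75,-207.85,80,54.7)
st=bot.read_state();T=R.from_rotvec(st['eef_rot']).as_matrix()
c=cam('scene'); p,d=capture('scene');save('s7.png',p,(180,130,300,290),4)
"
```

```text
t 10.8 pos [ 481.  -208.3  113.5] yaw 54.6 shift_cm [ 0.021 -0.055  3.352] rotvec_deg [ 0.05 -0.   -0.1 ] q [-0.57  0.25 -0.2   1.12  0.    0.05] F [ 0.3  0.1 -2.1] M [ 0.   -0.01  0.04] op 17.0
```

View pics/s7.png

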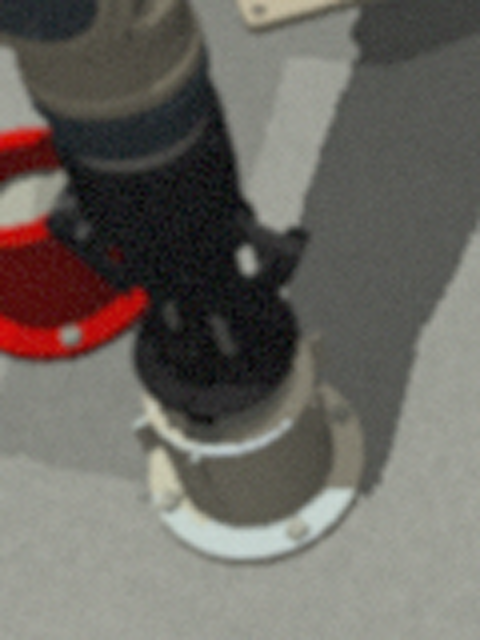

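The lug (crop ~205,418) lines up with the near notch. Lowering the stem into the mouth.

Request:
move_arm --pt "0.02 -0.04 0.5 0 0 0 1.0" --pt "0 0 0.5 0 0 0 1.0" --pt "0 0 0.5 0 0 0 1.0" --pt "0 0 0.4 0 0 0 1.0" --pt "0 0 0 0 0 0 1.0" --pt "0 0 0 0 0 0 1.0"

```text
time: 11.45
eef_pos: [480.5, -207.8, 93.9]
eef_rot: [-2.792, -1.44, 0.0]
wrist_force: [-0.6, 0.1, -1.4]
opening: 17.3
```

```bash
python3 -c "
from h import *
go(480.75,-207.85,80,54.7)
"
```

```text
t 11.45 pos [ 480.5 -207.8   93.9] yaw 54.58 shift_cm [0.011 0.029 1.389] rotvec_deg [-0.01 -0.   -0.12] q [-0.57  0.26 -0.23  1.07  0.    0.05] F [-0.6  0.1 -1.4] M [ 0.05  0.   -0.01] op 17.3
```

Request:
move_arm --pt "0 0.02 0.4 0 0 0 1.0" --pt "0 0 0.4 0 0 0 1.0" --pt "0 0 0.3 0 0 0 1.0" --pt "0 0 0 0 0 0 1.0" --pt "0 0 0 0 0 0 1.0"

```text
time: 11.95
eef_pos: [480.6, -207.9, 82.9]
eef_rot: [-2.792, -1.44, 0.0]
wrist_force: [0.3, -0.2, -1.5]
opening: 16.6
```

Request:
move_arm --pt "0 0 0.1 0 0 0 1.0" --pt "0 0 0.1 0 0 0 1.0" --pt "0 0 0.1 0 0 0 1.0" --pt "0 0 0 0 0 0 1.0"

```text
time: 12.35
eef_pos: [480.6, -207.9, 79.9]
eef_rot: [-2.792, -1.44, 0.0]
wrist_force: [-0.1, -0.0, -1.9]
opening: 17.1
```

```bash
python3 -c "
from h import *
go(480.75,-207.85,79.3,54.7)
"
```

```text
t 12.35 pos [ 480.6 -207.9   79.9] yaw 54.58 shift_cm [0.012 0.012 0.057] rotvec_deg [-0.01  0.   -0.12] q [-0.57  0.27 -0.26  1.04  0.    0.05] F [-0.1 -0.  -1.9] M [0.05 0.02 0.01] op 17.1
```

Request:
move_arm --pt "0 0 0.05 0 0 0 1.0" --pt "0 0 0.05 0 0 0 1.0" --pt "0 0 0 0 0 0 1.0"

```text
time: 12.65
eef_pos: [480.7, -207.9, 79.2]
eef_rot: [2.792, 1.44, 0.0]
wrist_force: [-0.7, 0.5, 1.8]
opening: 17.2
```

Request:
move_arm --pt "0 0 0.05 0 0 0 1.0" --pt "0 0 0 0 0 0 1.0"

```text
time: 12.85
eef_pos: [480.7, -207.9, 79.2]
eef_rot: [2.791, 1.44, 0.001]
wrist_force: [-2.3, 1.5, 8.6]
opening: 16.8
```

Seated: upward force rises sharply at TCP z 79.2, against 79.3 predicted. Backing off slightly and starting the clockwise turn.

Request:
move_arm --pt "0 0 -0.02 0 0 0 1.0" --pt "0 0 0 0 0 3 1.0" --pt "0 0 0 0 0 4 1.0" --pt "0 0 0 0 0 4 1.0" --pt "0 0 0 0 0 4 1.0" --pt "0 0 0 0 0 4 1.0" --pt "0 0 0 0 0 0 1.0"

```text
time: 13.55
eef_pos: [480.7, -208.4, 79.2]
eef_rot: [2.991, 0.956, 0.0]
wrist_force: [-2.7, -0.0, 4.7]
opening: 16.7
```

```bash
python3 -c "
from h import *
go(480.75,-207.85,79.2,9.65)
"
```

```text
t 13.55 pos [ 480.7 -208.4   79.2] yaw 35.43 shift_cm [ 0.029 -0.04   0.001] rotvec_deg [ 0.07 -0.   25.78] q [-0.57  0.28 -0.26  1.04 -0.    0.38] F [-2.7 -0.   4.7] M [-0.09  0.52 -0.07] op 16.7
```

Request:
move_arm --pt "0 0 0 0 0 4 1.0" --pt "0 0 0 0 0 4 1.0" --pt "0 0 0 0 0 4 1.0" --pt "0 0 0 0 0 4 1.0" --pt "0 0 0 0 0 4 1.0" --pt "0 0 0 0 0 3 1.0" --pt "0 0 0 0 0 0 1.0" --pt "0 0 0 0 0 0 1.0"

```text
time: 14.35
eef_pos: [480.5, -208.4, 79.2]
eef_rot: [3.122, 0.343, -0.0]
wrist_force: [-3.6, -0.8, 5.6]
opening: 16.8
```

```bash
python3 -c "
from h import *
go(480.75,-207.85,79.2,9.65)
"
```

```text
t 14.35 pos [ 480.5 -208.4   79.2] yaw 12.55 shift_cm [ 0.04  -0.049  0.004] rotvec_deg [0.07 0.01 2.9 ] q [-0.57  0.27 -0.26  1.04 -0.    0.78] F [-3.6 -0.8  5.6] M [-0.14  0.72 -0.05] op 16.8
```

Request:
move_arm --pt "0 0 0 0 0 1.5 1.0" --pt "0 0 0 0 0 1.4 1.0" --pt "0 0 0 0 0 0 1.0" --pt "0 0 0 0 0 0 1.0"

```text
time: 14.75
eef_pos: [480.4, -208.3, 79.2]
eef_rot: [3.129, 0.264, -0.0]
wrist_force: [-4.0, -0.6, 6.2]
opening: 16.8
```

```bash
python3 -c "
from h import *
go(480.75,-207.85,79.2,9.65)
st=bot.read_state();T=R.from_rotvec(st['eef_rot']).as_matrix();c=cam('wrist',st); p,d=capture('wrist');save('w8.png',p)
C=cloud(c,d);Q=(C-st['eef_pos'])@T
m=(abs(Q[...,0])<12)&(Q[...,1]<-13)&(Q[...,1]>-34)&(Q[...,2]>-70)&(Q[...,2]<-61)
P=np.ascontiguousarray(Q[m][:,:2].astype(np.float32)); print('bar',len(P),cv2.minAreaRect(P))
m=(np.hypot(Q[...,0],Q[...,1])<50)&(Q[...,2]>-36)&(Q[...,2]<-27);P=Q[m]; print('disc',len(P),np.median(P[:,2]),cv2.minEnclosingCircle(np.ascontiguousarray(P[:,:2].astype(np.float32))))
A=np.c_[P[:,:2],np.ones(len(P))]; print('tilt mm/mm',np.linalg.lstsq(A,P[:,2],rcond=None)[0])
p,d=capture('scene');save('s8.png',p,(190,150,290,280),5)
p,d=capture('top');save('t8.png',p,(355,136,455,236),6)
"
```

```text
t 14.75 pos [ 480.4 -208.3   79.2] yaw 9.66 shift_cm [ 0.045 -0.04   0.003] rotvec_deg [0.06 0.02 0.01] q [-0.57  0.27 -0.26  1.04 -0.    0.83] F [-4.  -0.6  6.2] M [-0.07  0.81 -0.03] op 16.8
bar 1640 ((0.4147043228149414, -22.218597412109375), (18.58399200439453, 17.767066955566406), 88.88008117675781)
disc 8767 -31.281771558707547 ((0.691211462020874, -0.37665408849716187), 44.86623001098633)
tilt mm/mm [-9.03928491e-05  3.25763927e-03 -3.12571290e+01]
```

View pics/w8.png

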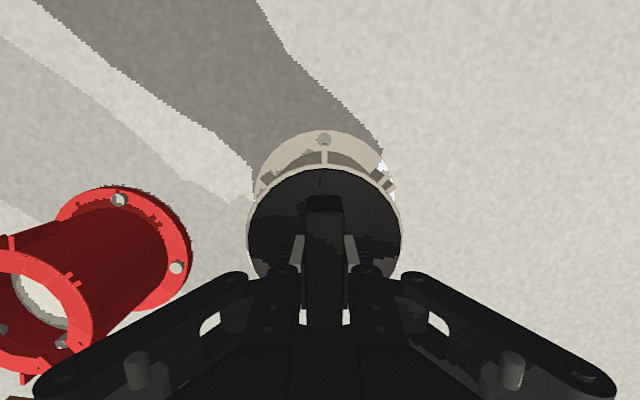

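View pics/s8.png

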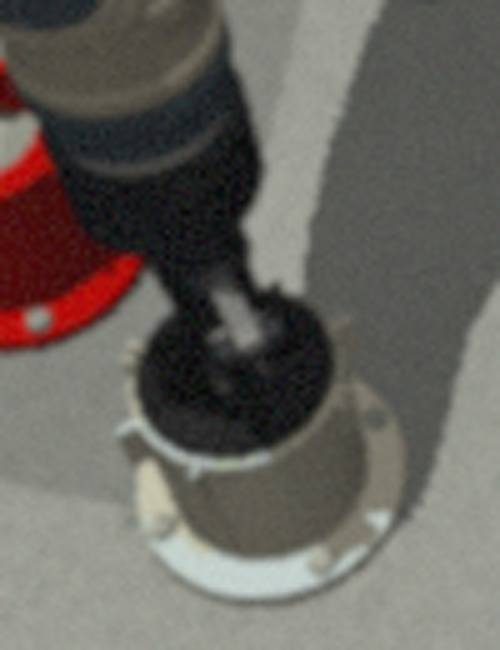

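The wrist view shows the lid pointer at (321,175) in line with the long vent rib at (323,158). The lock pair is still well to the right at (385,185), and the disc is flat on the rim. A short hold to confirm it is stable.

Request:
move_arm --pt "0 0 0 0 0 0 1.0" --pt "0 0 0 0 0 0 1.0" --pt "0 0 0 0 0 0 1.0" --pt "0 0 0 0 0 0 1.0" --pt "0 0 0 0 0 0 1.0"

```text
time: 15.4
eef_pos: [480.4, -208.3, 79.2]
eef_rot: [3.129, 0.265, -0.0]
wrist_force: [-4.0, -0.7, 6.7]
opening: 16.9
```

```bash
python3 -c "
from h import *
go(480.75,-207.85,79.2,9.65)
bot.close_job()"
```

```text
t 15.4 pos [ 480.4 -208.3   79.2] yaw 9.66 shift_cm [ 0.044 -0.043  0.002] rotvec_deg [0.06 0.02 0.01] q [-0.57  0.27 -0.26  1.04 -0.    0.83] F [-4.  -0.7  6.7] M [-0.15  0.84  0.05] op 16.9
the job is handed in; nothing more can be done
```

I fitted the black bayonet lid into the white fitting, seated it flat on the rim and turned it clockwise 44.9° to the vent mark. The job was handed in at about 15.4 s with the arm still gripping the lid.

- **Last checks:** The lid's pointer lines up with the long vent rib and the disc is flat on the rim (tilt about 0.003). The grip opening held at 16.9 mm and the tool angle stayed steady over a half-second hold. The wrist force was about 8 N. At 45° the lid is well short of the 75° where the lock clicks. I could not read the carrier and click joints directly.
- **What disagreed:** The fingers' real end is about 40 mm behind the reported TCP, contrary to the description. My first grasp therefore closed in the air above the bar without touching anything. I confirmed the offset in two camera views, regrasped about 37 mm lower, and the seating height then matched the prediction (79.2 mm against 79.3 mm).
- **Other stock:** The arm never touched it.

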